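# Tug-test the columns of a model base

### The arm

A 6-joint arm with a two-finger parallel gripper is mounted at the origin on the work surface; the furniture and walls round the work are solid. World frame = base frame: x ahead of the robot, y to its left, z up, the work surface at z = 0. Lengths are in m, angles in rad, forces in N, time in s.
With the tool pointing down it reaches from about 0.325 to 0.775 m from the base axis. Payload 5.5 kg.
Tool frame: the origin (TCP) lies between the finger pads; the fingertips stand 25 mm ahead of it and the grasp point (between the pads) lies 6 mm ahead of it (tips_ahead is the distance from the TCP to the fingertips, in m); z points along the fingers, y is the line along which they close (so a half turn about z gives the same grasp; the last joint's range is limited). The gripper opens to 85 mm and grips with 20 to 120 N. Pads are 22 mm wide; open, the fingers measure 114 mm over their backs; the gripper's body (76 mm by 85 mm) begins 54 mm behind the grasp point. The pads swing forward as they close: fully open they stand 13 mm farther back than shut.
Start: joints at [-1.386, 0.091, 1.231, -0, 1.82, -0.057], TCP at [0.144, -0.583, 0.256] pointing down, gripper open.
Joint ranges: [-2.87, 2.87], [-0.86, 2.18], [0.17, 2.46], [-1.51, 4.65], [0.06, 2.69], [-2.65, 2.65]. Speed limits (rad/s): [2.57, 2.57, 3.01, 3.14, 3.14, 3.14].

### API

Orientations are given as [roll, pitch, yaw] about the fixed x, y, z axes, in that order (R = Rz(yaw) Ry(pitch) Rx(roll)).
In Python, from cell import state, camera, camera_info, hand_in, tips_ahead gives the robot as it stands.
- The arm moves only by the tool carry_out, never from a script. Its argument "targets" is a list of rows, each a list of 7 numbers: the shift along the tool's x, y, z in m, then the turn, a rotation vector about the tool's x, y, z in rad, then the opening, from 0 (shut) to 1 (fully open). In form: [[x, y, z, rx, ry, rz, jaw], ...]. A call has 1 to 12 rows; each row shifts and turns the commanded pose from where the row before left it, along the tool's axes as they then stand; what a row does not reach is not made up. A row lasts 1/12 s, in which the tool goes at most 41.7 mm and 7.16 degrees, less where a joint would pass 70% of its speed; a pose out of reach is approached as far as the arm can. A call with a gripper value outside its range is refused whole. The fingers move at their own pace and stop on an object; "squeeze" is the grip in N (left out, the last holds). Time passes only in rows, so rows that do not move let the fingers close. It gives the time, the measured TCP pose, the force, the opening and the grip force at its end, in the units of the state.
- state(): the state, without advancing time (a new reading comes with each control period).
- camera(name): name is "side" or "top"; returns the picture (420x560x3 uint8, red, green, blue); there is no depth.
- camera_info(name): a dict with "camera_matrix" (3x3 intrinsics, pixels), "R" (3x3) and "t" (3): a world point X has camera coordinates R X + t. Camera axes: x right, y down, z forward; pixel columns grow to the right and rows downward; lengths in m; the calibration is good to about 2 mm. A picture is of the moment at which its call begins. camera_info takes no time and is no camera call.
- hand_in(): hands the job in; it is judged then, once.
The state is a dict: "clock": time; "joints": joint angles; "qd": joint speeds; "effort": joint torques, N m; "tool_pos": TCP position; "ee_rot": TCP orientation; "ft_force": force on the tool from outside, world axes, zero at the start; "ft_torque": the same for the moment, N m; "finger_gap": opening from 0.0 (shut) to 1.0 (fully open); "grasp_force": force on a finger pad.
Only numpy, scipy, OpenCV 4.12 (cv2) and the standard library are available. Lean on these libraries where they do the work, as an engineer would, in place of code of your own. Each camera call takes 0.05 s, during which the arm holds its last target. There are 200 camera calls.

### The job

Check the three wooden columns on the model base before the roof goes on: from left to right as you face the desk, grip each by its upper part and tug it straight up with about 12 N, kept up for a second, and never pull a held column with more than 20 N. One of them is not held and comes out: put that one into the white oblong pot, leave the two held ones standing, and do not disturb the other things on the desk.

Things in the scene. Friction and masses are not known exactly. Their poses are not given: they have to be found in the camera images.
- model_base: plywood base board, 80 x 240 x 18 mm, fixed to the desk; origin at the centre of its underside, y along its length (to the left as seen from the robot), z up; the three collars stand on it in a row along y, at y = +75 mm (left), 0 (middle) and -75 mm (right), x = 0. Card kerbs 4 mm high along its long edges. Take the zero of the force before gripping: closing fingers may load a column by some N
- collar_1: aluminium block collar on the model base, 38 x 38 x 24 mm tall; origin at the centre of its underside, 18 mm above the desk, axes parallel to the base's; round 13 mm hole in its top, 21 mm deep, rimmed with rubber. Which collar stands left, middle or right changes
- collar_2: aluminium block collar on the model base, 38 x 38 x 24 mm tall; origin at the centre of its underside, 18 mm above the desk, axes parallel to the base's; round 13 mm hole in its top, 21 mm deep, rimmed with rubber. Which collar stands left, middle or right changes
- collar_3: aluminium block collar on the model base, 38 x 38 x 24 mm tall; origin at the centre of its underside, 18 mm above the desk, axes parallel to the base's; round 13 mm hole in its top, 21 mm deep, rimmed with rubber. Which collar stands left, middle or right changes
- dowel_1: round wooden column, 12 mm diameter, 120 mm long, 25 g (18 to 35), upright in collar_1, foot 3 to 5 mm above the collar's underside, top about 141 mm above the desk; origin at the centre of its foot, z up along it. All three look the same: two are held, one is not; only the tug tells. One not held lifts out by its weight alone; a held one moves a little, see liner_1
- dowel_2: round wooden column, 12 mm diameter, 120 mm long, 25 g (18 to 35), upright in collar_2, foot 3 to 5 mm above the collar's underside, top about 141 mm above the desk; origin at the centre of its foot, z up along it. All three look the same: two are held, one is not; only the tug tells. One not held lifts out by its weight alone; a held one moves a little, see liner_2
- dowel_3: round wooden column, 12 mm diameter, 120 mm long, 25 g (18 to 35), upright in collar_3, foot 3 to 5 mm above the collar's underside, top about 141 mm above the desk; origin at the centre of its foot, z up along it. All three look the same: two are held, one is not; only the tug tells. One not held lifts out by its weight alone; a held one moves a little, see liner_3
- dowel_1_mid (a point): middle of column dowel_1, 60 mm above its foot
- dowel_2_mid (a point): middle of column dowel_2, 60 mm above its foot
- dowel_3_mid (a point): middle of column dowel_3, 60 mm above its foot
- liner_1 (a joint): upward stretch of the rubber liner in collar_1 (m), 0 at rest; springs back. A held column first rides up up to 8 mm (differs) with a drag of 2 N, stays where it is then left, and then pulls on the liner, 5 N for each further mm: read the force and pull slowly. Stretch 1.6 mm at 8 N, 2.4 at 12 N, 4 at 20 N; stays 0 if the column is not held
- liner_2 (a joint): upward stretch of the rubber liner in collar_2 (m), 0 at rest; springs back. A held column first rides up up to 8 mm (differs) with a drag of 2 N, stays where it is then left, and then pulls on the liner, 5 N for each further mm: read the force and pull slowly. Stretch 1.6 mm at 8 N, 2.4 at 12 N, 4 at 20 N; stays 0 if the column is not held
- liner_3 (a joint): upward stretch of the rubber liner in collar_3 (m), 0 at rest; springs back. A held column first rides up up to 8 mm (differs) with a drag of 2 N, stays where it is then left, and then pulls on the liner, 5 N for each further mm: read the force and pull slowly. Stretch 1.6 mm at 8 N, 2.4 at 12 N, 4 at 20 N; stays 0 if the column is not held
- oblong_pot: white oblong porcelain pot, open on top, 60 mm wide (its x), 150 mm long (its y), 72 mm high at the ends, 48 mm in the middle of the long sides; loose on the desk right of the base; origin at the centre of its underside, z up; inside 52 x 124 mm, floor 6 mm above the desk. A column let go upright in it stays standing, leaning or lying in it
- by_tape: roll of masking tape, lying, 100 mm across, 25 mm high, bystander; origin at the centre of its underside
- by_glue: white glue bottle, 43 mm thick, 134 mm high, bystander; origin at the centre of its underside
- by_sharpener: small brass sharpener 15 x 24 x 13 mm between base and pot, bystander; origin at the centre of its underside
- by_eraser: eraser 22 x 52 x 13 mm between base and pot, bystander; origin at the centre of its underside
- by_block: sawn timber block 30 x 50 x 22 mm in front of the base, bystander; origin at the centre of its underside
- by_pencil: black pencil 172 mm long (along its y) lying in front of the base, bystander; origin at the centre of its underside
- by_measure: pocket tape measure 30 x 62 x 52 mm behind the base, bystander; origin at the centre of its underside
There are look-alikes about, which are no part of the job. There is more than one size of the oblong_pot; the one meant has the size given above.

How it is judged:
By the outcome, as a careful person would: the job done as asked, in the order asked, and still so for the second after the job is handed in, with the robot touching nothing.
It also fails if it takes over 69 s, if anything falls off the work surface, if the arm or the gripper's body presses on something with over 40 N, if the wrist force passes 120 N, or if a joint passes its speed limit or range.

## Working session

There is one attempt and no reset: what is moved stays moved. The work goes in short steps, Python scripts to look and compute and a tool call to move; the robot and the scene stay as the last step left them, time stands still between calls to the robot, and variables do not carry over. Pictures are saved under pics/ and viewed, at most 10 in all, crops included, and the job is handed in when it is done.

Besides the shell and the picture viewer there is one more tool, called after ">>>" as name(argument=value, ...) on one line, values as JSON. carry_out: Moves the arm, as the interface text tells. Its arguments: {"type":"object","properties":{"targets":{"type":"array"},"squeeze":{"type":"number"}},"required":["targets"]}

```bash
ls; mkdir -p pics; python3 - <<'E'
from cell import *
import cv2
for n in("side","top"):
    i=camera(n);cv2.imwrite(f"pics/{n}0.png",cv2.cvtColor(i,cv2.COLOR_RGB2BGR))
    print(camera_info(n))
print(state(),tips_ahead)
E
```

```text
pics
{'camera_matrix': array([[392.70094731,   0.        , 278.59021009],
       [  0.        , 392.70094731, 210.66140843],
       [  0.        ,   0.        ,   1.        ]]), 'R': array([[-0.99232296, -0.12329973,  0.00960863],
       [-0.08423584,  0.61695707, -0.78247575],
       [ 0.09055094, -0.77727804, -0.62260692]]), 't': array([0.55481295, 0.15709949, 0.79902588])}
{'camera_matrix': array([[389.81942782,   0.        , 280.31707222],
       [  0.        , 389.81942782, 209.05427581],
       [  0.        ,   0.        ,   1.        ]]), 'R': array([[-0.19180428, -0.98142901,  0.00286477],
       [-0.9258367 ,  0.17996963, -0.33232113],
       [ 0.32563403, -0.06639292, -0.94316195]]), 't': array([0.04907389, 0.55492575, 0.92443513])}
{'clock': 0.1, 'joints': array([-1.38569087e+00,  9.17906289e-02,  1.23176740e+00,  9.54562154e-06,
        1.81977425e+00, -5.66690193e-02]), 'qd': array([ 0.00048024, -0.00086098, -0.00255005, -0.00084343,  0.00066129,
        0.00094748]), 'effort': array([ 2.55416431e-03, -4.60215247e+01, -4.19219148e+01, -4.78996469e-05,
        1.05953394e-02,  2.23552750e-07]), 'tool_pos': array([ 0.14363777, -0.58234693,  0.25525856]), 'ee_rot': array([-3.13985634e+00, -1.07770878e-04,  2.41776724e-01]), 'ft_force': array([0.08411997, 0.29779772, 0.51609649]), 'ft_torque': array([-0.02929422,  0.00864674,  0.0036074 ]), 'grasp_force': 0.0, 'finger_gap': 1.0014152393617692} 0.025
```

View pics/top0.png

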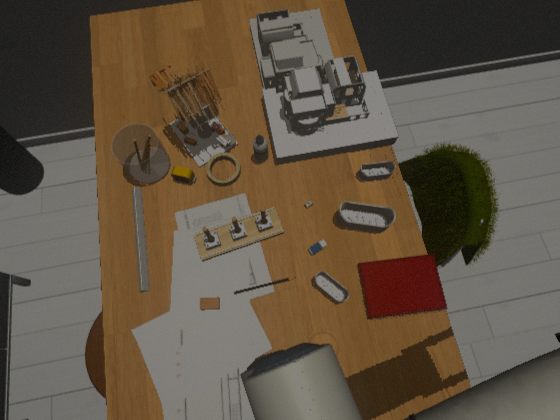

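View pics/side0.png

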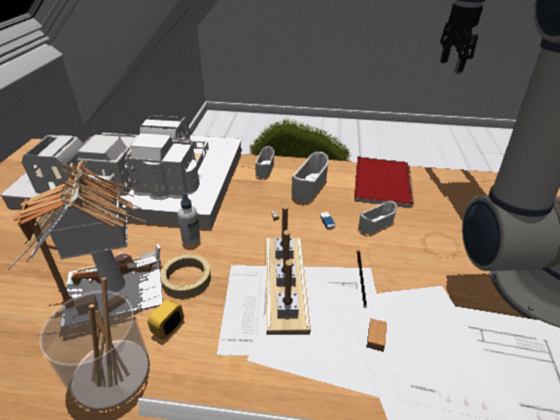

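The top view shows the base with columns at about (210,235), (237,228) and (264,218). There are three oblong pots: small at (377,170), large at (367,215) and small at (331,288). The large one looks like 150 mm. In the side view the columns stand at (288,275), (287,250) and (285,225), and the pots are at (265,162), (310,177) and (378,218). Next I'll confirm with an enlarged crop and measure.

```bash
cat > h.py <<'E'
import numpy as np,cv2
from cell import *
def ray(n,u,v):
    c=camera_info(n);K,R,t=c["camera_matrix"],c["R"],c["t"]
    return -R.T@t, R.T@np.linalg.solve(K,[u,v,1.])
def onplane(n,u,v,z):
    o,d=ray(n,u,v); return o+d*(z-o[2])/d[2]
def proj(n,X):
    c=camera_info(n);p=c["camera_matrix"]@(c["R"]@np.array(X)+c["t"]);return p[:2]/p[2]
def two(a,b):
    (o,d),(p,e)=ray("top",*a),ray("side",*b)
    s=np.linalg.lstsq(np.c_[d,-e],p-o,rcond=None)[0]
    A,B=o+s[0]*d,p+s[1]*e
    return (A+B)/2,np.linalg.norm(A-B)
E
python3 - <<'E'
from h import *
t=cv2.imread("pics/top0.png");s=cv2.imread("pics/side0.png")
a=cv2.resize(t[150:310,180:400],None,fx=3.6,fy=3.6,interpolation=cv2.INTER_CUBIC)
b=cv2.resize(s[140:340,240:420],None,fx=3,fy=3,interpolation=cv2.INTER_CUBIC)
cv2.imwrite("pics/tc.png",cv2.convertScaleAbs(a,alpha=1.5,beta=15));cv2.imwrite("pics/sc.png",cv2.convertScaleAbs(b,alpha=1.5,beta=15))
hs=cv2.cvtColor(t,cv2.COLOR_BGR2HSV)
m=((hs[...,1]<60)&(hs[...,2]>90)).astype(np.uint8)
for (x,y) in((377,170),(367,215),(331,288)):
    w=np.zeros_like(m);w[y-24:y+24,x-34:x+34]=m[y-24:y+24,x-34:x+34]
    c=cv2.findContours(w,0,2)[0]
    P=np.vstack([k for k in c if cv2.contourArea(k)>8])[:,0]
    W=np.array([onplane("top",u,v,.06)[:2] for u,v in P]).astype(np.float32)
    print((x,y),P.min(0),P.max(0),cv2.minAreaRect(W))
E
```

```text
(377, 170) [361 146] [410 193] ((0.6340364217758179, -0.3759302496910095), (0.13751494884490967, 0.14696070551872253), 72.62747192382812)
(367, 215) [340 203] [384 226] ((0.5010271072387695, -0.26998451352119446), (0.1267818659543991, 0.046311549842357635), 60.27328872680664)
(331, 288) [315 272] [343 300] ((0.337758868932724, -0.14039254188537598), (0.08925102651119232, 0.027969082817435265), 38.815673828125)
```

View pics/tc.png

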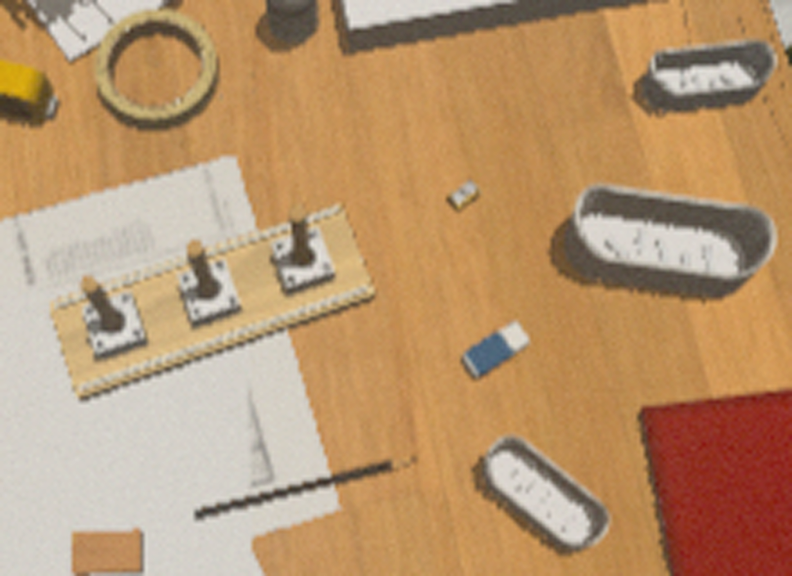

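View pics/sc.png

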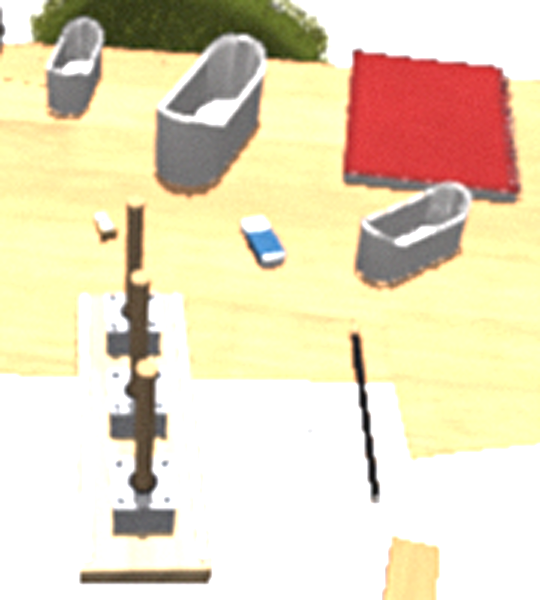

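The crops show the large pot's rim running from (341,207) to (395,215) in the top image. It is clearly bigger than the other two pots. The column tops are at top pixels (204,229), (234,218), (263,209) and side pixels (289,263), (287,232), (285,208).

```bash
python3 - <<'E'
from h import *
np.set_printoptions(precision=4,suppress=True)
T=lambda x,y:(x/3.6+180-.36,y/3.6+150-.36); S=lambda x,y:(x/3+240-.33,y/3+140-.33)
for a,b in (((88,285),(147,368)),((196,246),(140,277)),((300,212),(136,204))):
    print("top",two(T(*a),S(*b)),onplane("top",*T(*a),.141))
for p in((114,325),(209,290),(302,257)): print("collar top z42",onplane("top",*T(*p),.042))
for p in((53,306),(80,395),(374,290),(341,207)): print("base corner z22",onplane("top",*T(*p),.020))
l=onplane("top",*T(578,207),.072);r=onplane("top",*T(775,240),.072);print("pot ends",l,r,np.linalg.norm(l-r),(l+r)/2)
for p in((590,235),(600,215),(740,275),(740,235)): print("floor edge",onplane("top",*T(*p),.006))
print("side pot",[onplane("side",*S(*p),.072) for p in((160,115),(215,125),(265,60),(235,36))])
print("eraser",[onplane("top",*T(*p),.013) for p in((463,360),(530,335))],"sharp",onplane("top",*T(463,195),.013))
E
```

```text
top (array([0.5249, 0.1375, 0.1421]), np.float64(0.0036030319065461654)) [0.5234 0.138  0.141 ]
top (array([0.5378, 0.0616, 0.1414]), np.float64(0.0018899339454605186)) [0.537  0.0617 0.141 ]
top (array([ 0.5489, -0.0128,  0.1389]), np.float64(0.000873513727814607)) [ 0.5477 -0.0126  0.141 ]
collar top z42 [0.5215 0.1368 0.042 ]
collar top z42 [0.5348 0.0631 0.042 ]
collar top z42 [ 0.547  -0.0101  0.042 ]
base corner z22 [0.5518 0.1833 0.02  ]
base corner z22 [0.4792 0.1718 0.02  ]
base corner z22 [ 0.5174 -0.0601  0.02  ]
base corner z22 [ 0.5887 -0.0479  0.02  ]
pot ends [ 0.5366 -0.2183  0.072 ] [ 0.4837 -0.3551  0.072 ] 0.1466824931316721 [ 0.5101 -0.2867  0.072 ]
floor edge [ 0.5331 -0.2373  0.006 ]
floor edge [ 0.5478 -0.2491  0.006 ]
floor edge [ 0.4787 -0.3444  0.006 ]
floor edge [ 0.5105 -0.3536  0.006 ]
side pot [array([ 0.551 , -0.2195,  0.072 ]), array([ 0.505, -0.211,  0.072]), array([ 0.467 , -0.3194,  0.072 ]), array([ 0.4953, -0.358 ,  0.072 ])]
eraser [array([ 0.4521, -0.1162,  0.013 ]), array([ 0.4614, -0.1708,  0.013 ])] sharp [ 0.5827 -0.145   0.013 ]
```

>>> carry_out(targets=[[0,0,0,0,0,-0.124,1],[0,0,0,0,0,-0.124,1],[0,0,0,0,0,-0.124,1],[0,0,0,0,0,-0.124,1],[0,0,0,0,0,-0.124,1],[0,0,0,0,0,-0.124,1],[0,0,0,0,0,-0.124,1],[0,0,0,0,0,-0.124,1],[0,0,0,0,0,-0.124,1],[0,0,0,0,0,-0.124,1],[0,0,0,0,0,-0.124,1],[0,0,0,0,0,-0.124,1]], squeeze=40)

```text
clock: 1.1
tool_pos: [0.1436, -0.5824, 0.2556]
ee_rot: [-3.142, -0.001, 1.736]
ft_force: [0.2, -0.1, -0.8]
finger_gap: 1.0
grasp_force: 0.0
```

>>> carry_out(targets=[[0.027,0.02,0,0,0,0,1],[0.027,0.02,0,0,0,0,1],[0.027,0.02,0,0,0,0,1],[0.027,0.02,0,0,0,0,1],[0.027,0.02,0,0,0,0,1],[0.027,0.02,0,0,0,0,1],[0.027,0.02,0,0,0,0,1],[0.027,0.02,0,0,0,0,1],[0.027,0.02,0,0,0,0,1],[0.027,0.02,0,0,0,0,1],[0.027,0.02,0,0,0,0,1],[0.027,0.02,0,0,0,0,1]])

```text
clock: 2.1
tool_pos: [0.3296, -0.223, 0.256]
ee_rot: [-3.141, -0.0, 1.729]
ft_force: [1.1, -1.2, 0.3]
finger_gap: 1.001
grasp_force: 0.0
```

>>> carry_out(targets=[[0.027,0.02,0,0,0,0,1],[0.027,0.02,0,0,0,0,1],[0.027,0.02,0,0,0,0,1],[0.027,0.02,0,0,0,0,1],[0.027,0.02,0,0,0,0,1],[0.027,0.02,0,0,0,0,1],[0.027,0.02,0,0,0,0,1],[0.027,0.02,0,0,0,0,1],[0.027,0.02,0,0,0,0,1],[0.027,0.02,0,0,0,0,1],[0.027,0.02,0,0,0,0,1],[0,0,0,0,0,0,1]])

```text
clock: 3.1
tool_pos: [0.5006, 0.1079, 0.2544]
ee_rot: [-3.14, -0.002, 1.735]
ft_force: [1.0, 0.6, -0.3]
finger_gap: 0.996
grasp_force: 0.0
```

>>> carry_out(targets=[[0.013,0.014,0,0,0,0,0.6],[0.013,0.014,0,0,0,0,0.6],[0,0,0,0,0,0,0.6],[0,0,0.03,0,0,0,0.6],[0,0,0.03,0,0,0,0.6],[0,0,0.03,0,0,0,0.6],[0,0,0.02,0,0,0,0.6],[0,0,0.02,0,0,0,0.6],[0,0,0,0,0,0,0.6],[0,0,0,0,0,0,0.6]])

```text
clock: 3.93
tool_pos: [0.5221, 0.1328, 0.1252]
ee_rot: [-3.138, 0.0, 1.729]
ft_force: [0.4, 0.1, 0.2]
finger_gap: 0.602
grasp_force: 0.0
```

```bash
python3 - <<'E'
from h import *
s=state();print(s["tool_pos"],s["ee_rot"],s["ft_force"],s["finger_gap"])
t=camera("top");u=camera("side")
f=lambda i,a,b:cv2.resize(cv2.cvtColor(i[b:b+100,a:a+100],cv2.COLOR_RGB2BGR),(400,400),interpolation=2)
cv2.imwrite("pics/g1.png",cv2.convertScaleAbs(np.hstack([f(t,170,170),f(u,240,210)]),alpha=1.5,beta=15))
E
```

```text
[0.52209494 0.13280454 0.12524107] [-3.13849576e+00  3.10903807e-04  1.72932286e+00] [0.37036623 0.05475527 0.2232208 ] 0.6020600148618581
```

View pics/g1.png

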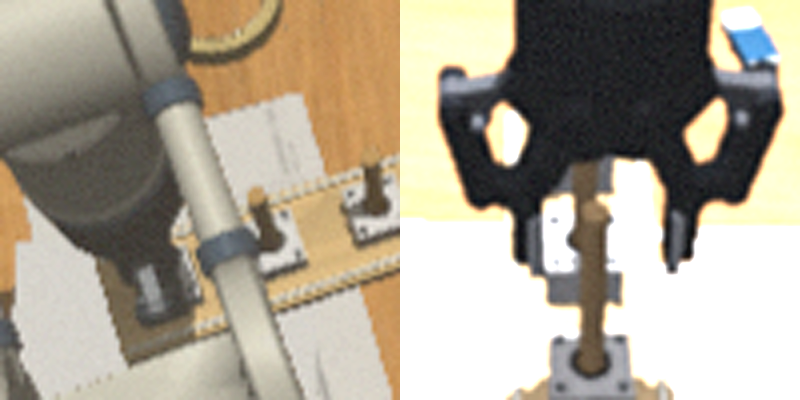

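The side view shows the column at about x=595 between the fingers (530 and 675), so it is roughly 2–3 mm off centre toward +x. I'll correct that and then take the zero.

>>> carry_out(targets=[[0.005,0.003,0,0,0,0,0.5],[0,0,0,0,0,0,0.5],[0,0,0,0,0,0,0.5],[0,0,0,0,0,0,0.5]])

```text
clock: 4.37
tool_pos: [0.5256, 0.1392, 0.1271]
ee_rot: [3.14, 0.0, 1.73]
ft_force: [0.1, 0.4, 0.3]
finger_gap: 0.496
grasp_force: 0.0
```

>>> carry_out(targets=[[0,0,0,0,0,0,0.3],[0,0,0,0,0,0,0.2],[0,0,0,0,0,0,0],[0,0,0,0,0,0,0],[0,0,0,0,0,0,0],[0,0,0,0,0,0,0],[0,0,0,0,0,0,0],[0,0,0,0,0,0,0]], squeeze=60)

```text
clock: 5.03
tool_pos: [0.5253, 0.139, 0.1264]
ee_rot: [3.141, -0.0, 1.73]
ft_force: [-0.6, 0.3, 1.0]
finger_gap: 0.121
grasp_force: 58.4
```

>>> carry_out(targets=[[0,0,-0.001,0,0,0,0],[0,0,-0.001,0,0,0,0],[0,0,-0.001,0,0,0,0],[0,0,0,0,0,0,0]])

```text
clock: 5.37
tool_pos: [0.5253, 0.139, 0.1294]
ee_rot: [3.142, -0.0, 1.73]
ft_force: [1.4, -0.1, -0.1]
finger_gap: 0.125
grasp_force: 58.4
```

>>> carry_out(targets=[[0,0,-0.001,0,0,0,0],[0,0,-0.001,0,0,0,0],[0,0,0,0,0,0,0]])

```text
clock: 5.62
tool_pos: [0.5252, 0.139, 0.1315]
ee_rot: [3.142, -0.0, 1.73]
ft_force: [0.6, -0.7, 0.1]
finger_gap: 0.121
grasp_force: 58.4
```

```bash
python3 -c "
from h import *
s=state();print(s['tool_pos'],s['ft_force'])"
```

```text
[0.52524778 0.1389753  0.13153894] [ 0.58185043 -0.6743614   0.13855668]
```

>>> carry_out(targets=[[0,0,-0.001,0,0,0,0],[0,0,-0.001,0,0,0,0],[0,0,0,0,0,0,0]])

```text
clock: 5.87
tool_pos: [0.5253, 0.1389, 0.1336]
ee_rot: [3.141, -0.0, 1.73]
ft_force: [1.2, 0.9, 0.5]
finger_gap: 0.124
grasp_force: 58.4
```

>>> carry_out(targets=[[0,0,-0.001,0,0,0,0],[0,0,0,0,0,0,0]])

```text
clock: 6.03
tool_pos: [0.5252, 0.139, 0.1345]
ee_rot: [3.141, -0.0, 1.73]
ft_force: [0.2, 1.4, 0.2]
finger_gap: 0.123
grasp_force: 58.4
```

>>> carry_out(targets=[[0,0,-0.001,0,0,0,0],[0,0,0,0,0,0,0]])

```text
clock: 6.2
tool_pos: [0.5252, 0.139, 0.1355]
ee_rot: [3.142, -0.0, 1.73]
ft_force: [0.7, -0.6, 0.5]
finger_gap: 0.122
grasp_force: 58.4
```

>>> carry_out(targets=[[0,0,-0.001,0,0,0,0],[0,0,0,0,0,0,0]])

```text
clock: 6.37
tool_pos: [0.5252, 0.1389, 0.1365]
ee_rot: [3.142, -0.0, 1.73]
ft_force: [0.7, -0.2, 0.5]
finger_gap: 0.12
grasp_force: 58.4
```

>>> carry_out(targets=[[0,0,-0.001,0,0,0,0],[0,0,0,0,0,0,0]])

```text
clock: 6.53
tool_pos: [0.5252, 0.139, 0.1375]
ee_rot: [3.142, -0.0, 1.73]
ft_force: [0.4, -0.2, -0.1]
finger_gap: 0.123
grasp_force: 58.4
```

>>> carry_out(targets=[[0,0,-0.001,0,0,0,0],[0,0,0,0,0,0,0]])

```text
clock: 6.7
tool_pos: [0.5252, 0.139, 0.1385]
ee_rot: [3.142, -0.0, 1.73]
ft_force: [0.2, -0.6, 0.4]
finger_gap: 0.127
grasp_force: 58.4
```

The left column has risen 12 mm with no force, so it is the loose one. I'll lift it out and carry it high to the large pot.

>>> carry_out(targets=[[0,0,-0.01,0,0,0,0],[0,0,-0.02,0,0,0,0],[0,0,-0.03,0,0,0,0],[0,0,-0.03,0,0,0,0],[0,0,-0.03,0,0,0,0],[0,0,-0.03,0,0,0,0],[0,0,0,0,0,0,0],[0,0,0,0,0,0,0]])

```text
clock: 7.37
tool_pos: [0.5257, 0.1391, 0.2917]
ee_rot: [3.136, -0.0, 1.73]
ft_force: [1.1, 0.3, -1.6]
finger_gap: 0.12
grasp_force: 58.7
```

>>> carry_out(targets=[[-0.015,-0.003,0,0,0,0,0],[-0.03,-0.006,0,0,0,0,0],[-0.03,-0.006,0,0,0,0,0],[-0.03,-0.006,0,0,0,0,0],[-0.03,-0.006,0,0,0,0,0],[-0.03,-0.006,0,0,0,0,0],[-0.03,-0.006,0,0,0,0,0],[-0.03,-0.006,0,0,0,0,0],[-0.03,-0.006,0,0,0,0,0],[-0.03,-0.006,0,0,0,0,0],[-0.03,-0.006,0,0,0,0,0],[-0.03,-0.006,0,0,0,0,0]])

```text
clock: 8.37
tool_pos: [0.5109, -0.2139, 0.2866]
ee_rot: [-3.139, -0.002, 1.73]
ft_force: [0.8, -0.3, -0.2]
finger_gap: 0.124
grasp_force: 58.7
```

>>> carry_out(targets=[[-0.03,-0.006,0,0,0,0,0],[-0.03,-0.006,0,0,0,0,0],[-0.013,-0.003,0,0,0,0,0],[0,0,0,0,0,0,0],[0,0,0,0,0,0,0],[0,0,0,0,0,0,0]])

```text
clock: 8.87
tool_pos: [0.5086, -0.2859, 0.2878]
ee_rot: [-3.141, -0.001, 1.731]
ft_force: [-0.4, -0.8, 0.5]
finger_gap: 0.122
grasp_force: 58.7
```

```bash
python3 - <<'E'
from h import *
s=state();print(s["tool_pos"],s["ee_rot"],s["ft_force"],s["finger_gap"])
t=camera("top");u=camera("side")
f=lambda i,a,b:cv2.resize(cv2.cvtColor(i[b:b+130,a:a+130],cv2.COLOR_RGB2BGR),(400,400),interpolation=2)
cv2.imwrite("pics/g2.png",cv2.convertScaleAbs(np.hstack([f(t,290,140),f(u,240,80)]),alpha=1.5,beta=15))
E
```

```text
[ 0.50855203 -0.28590921  0.28777836] [-3.14105882e+00 -1.38670755e-03  1.73063437e+00] [-0.35556569 -0.79889971  0.54687123] 0.12245070070258149
```

View pics/g2.png

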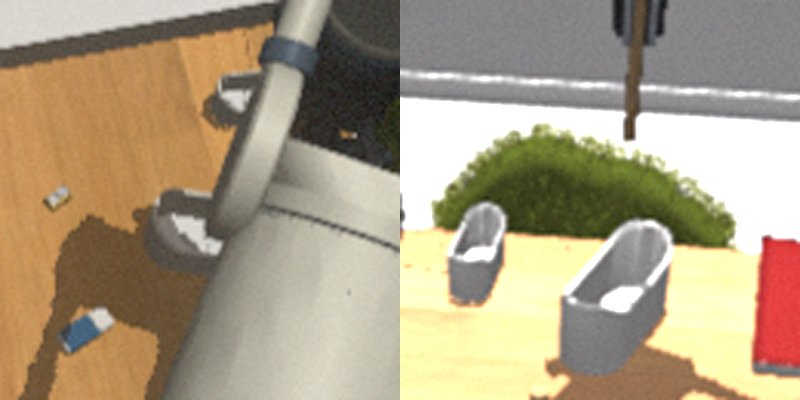

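The column hangs upright over the large pot, with its foot at about side pixel (314,124). The pot stands below it. I'll lower it now.

>>> carry_out(targets=[[0,0,0.02,0,0,0,0],[0,0,0.03,0,0,0,0],[0,0,0.03,0,0,0,0],[0,0,0.03,0,0,0,0],[0,0,0.03,0,0,0,0],[0,0,0.02,0,0,0,0],[0,0,0.007,0,0,0,0],[0,0,0,0,0,0,0],[0,0,0,0,0,0,0]])

```text
clock: 9.72
tool_pos: [0.509, -0.2866, 0.1225]
ee_rot: [3.141, 0.001, 1.731]
ft_force: [-0.1, 0.2, 0.0]
finger_gap: 0.123
grasp_force: 58.7
```

```bash
python3 - <<'E'
from h import *
print(proj("side",(.5085,-.286,.183)))
s=state();print(s["tool_pos"],s["ft_force"])
u=camera("side")
cv2.imwrite("pics/g3.png",cv2.convertScaleAbs(cv2.resize(cv2.cvtColor(u[100:240,250:390],cv2.COLOR_RGB2BGR),(560,560),interpolation=2),alpha=1.5,beta=15))
E
```

```text
[314.52213294 126.07065068]
[ 0.50900543 -0.28662552  0.12251996] [-0.14393121  0.20234093  0.02567785]
```

View pics/g3.png

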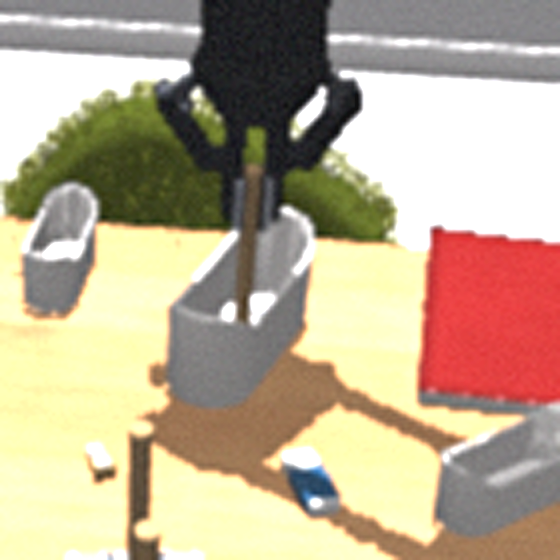

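The column is inside the large pot, with its foot at about crop (243,320). I'll lower it 8 mm more and then open.

>>> carry_out(targets=[[0,0,0.002,0,0,0,0],[0,0,0.002,0,0,0,0],[0,0,0.002,0,0,0,0],[0,0,0.002,0,0,0,0],[0,0,0,0,0,0,0]])

```text
clock: 10.18
tool_pos: [0.5083, -0.287, 0.1129]
ee_rot: [-3.141, -0.0, 1.73]
ft_force: [-0.2, -0.9, -0.6]
finger_gap: 0.122
grasp_force: 58.7
```

>>> carry_out(targets=[[0,0,0,0,0,0,0.2],[0,0,0,0,0,0,0.3],[0,0,0,0,0,0,0.5],[0,0,0,0,0,0,0.6],[0,0,0,0,0,0,0.6],[0,0,-0.02,0,0,0,0.6],[0,0,-0.03,0,0,0,0.6],[0,0,-0.04,0,0,0,0.6],[0,0,-0.04,0,0,0,0.6],[0,0,-0.04,0,0,0,0.6],[0,0,0,0,0,0,0.6]])

```text
clock: 11.1
tool_pos: [0.5098, -0.2879, 0.2942]
ee_rot: [3.13, 0.01, 1.73]
ft_force: [0.9, 0.0, 1.8]
finger_gap: 0.602
grasp_force: 0.0
```

```bash
python3 - <<'E'
from h import *
s=state();print(s["tool_pos"],s["ft_force"])
u=camera("side")
cv2.imwrite("pics/g4.png",cv2.convertScaleAbs(cv2.resize(cv2.cvtColor(u[100:240,250:390],cv2.COLOR_RGB2BGR),(560,560),interpolation=2),alpha=1.5,beta=15))
E
```

```text
[ 0.50981465 -0.28790924  0.29416458] [0.90768291 0.01286006 1.76526848]
```

View pics/g4.png

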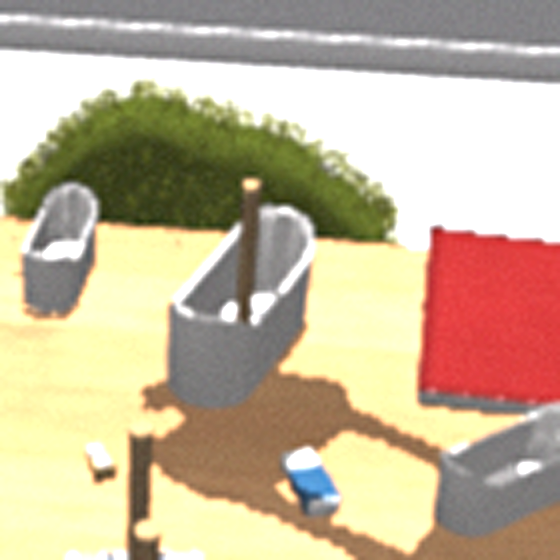

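The column stands upright in the large pot at crop (247,250), and nothing else has moved. On to the middle column.

>>> carry_out(targets=[[0.02,0.005,0,0,0,0,0.6],[0.03,0.007,0,0,0,0,0.6],[0.03,0.007,0,0,0,0,0.6],[0.03,0.007,0,0,0,0,0.6],[0.03,0.007,0,0,0,0,0.6],[0.03,0.007,0,0,0,0,0.6],[0.03,0.007,0,0,0,0,0.6],[0.03,0.007,0,0,0,0,0.6],[0.03,0.007,0,0,0,0,0.6],[0.03,0.007,0,0,0,0,0.6],[0.03,0.008,0,0,0,0,0.6],[0.021,0.007,0,0,0,0,0.6]])

```text
clock: 12.15
tool_pos: [0.536, 0.0653, 0.2819]
ee_rot: [-3.14, -0.001, 1.731]
ft_force: [-0.9, -0.8, -0.6]
finger_gap: 0.601
grasp_force: 0.0
```

>>> carry_out(targets=[[0,0,0,0,0,0,0.5],[0,0,0,0,0,0,0.5],[0,0,0,0,0,0,0.5]])

```text
clock: 12.4
tool_pos: [0.5363, 0.0624, 0.2823]
ee_rot: [-3.14, 0.0, 1.73]
ft_force: [0.8, -0.5, 0.4]
finger_gap: 0.5
grasp_force: 0.0
```

>>> carry_out(targets=[[0,0.001,0.02,0,0,0,0.5],[0,0,0.03,0,0,0,0.5],[0,0,0.03,0,0,0,0.5],[0,0,0.03,0,0,0,0.5],[0,0,0.02,0,0,0,0.5],[0,0,0.015,0,0,0,0.5],[0,0,0.01,0,0,0,0.5],[0,0,0,0,0,0,0.5],[0,0,0,0,0,0,0.5],[0,0,0,0,0,0,0.5],[0,0,0,0,0,0,0.5],[0,0,0,0,0,0,0.5]])

```text
clock: 13.4
tool_pos: [0.5381, 0.0629, 0.1298]
ee_rot: [3.139, 0.0, 1.73]
ft_force: [0.5, -1.1, -1.4]
finger_gap: 0.495
grasp_force: 0.0
```

>>> carry_out(targets=[[0,0,0,0,0,0,0.3],[0,0,0,0,0,0,0.2],[0,0,0,0,0,0,0],[0,0,0,0,0,0,0],[0,0,0,0,0,0,0],[0,0,0,0,0,0,0],[0,0,0,0,0,0,0],[0,0,0,0,0,0,0]])

```text
clock: 14.07
tool_pos: [0.5376, 0.063, 0.1285]
ee_rot: [3.141, -0.0, 1.73]
ft_force: [0.4, 0.3, 1.7]
finger_gap: 0.12
grasp_force: 58.4
```

>>> carry_out(targets=[[0,0,-0.001,0,0,0,0],[0,0,0,0,0,0,0]])

```text
clock: 14.23
tool_pos: [0.5376, 0.063, 0.1289]
ee_rot: [3.141, -0.0, 1.73]
ft_force: [3.0, 0.2, -2.3]
finger_gap: 0.119
grasp_force: 58.4
```

>>> carry_out(targets=[[0,0,-0.001,0,0,0,0],[0,0,0,0,0,0,0]])

```text
clock: 14.4
tool_pos: [0.5375, 0.0629, 0.13]
ee_rot: [-3.141, -0.0, 1.73]
ft_force: [3.1, 0.2, -3.0]
finger_gap: 0.125
grasp_force: 58.4
```

>>> carry_out(targets=[[0,0,-0.001,0,0,0,0],[0,0,0,0,0,0,0]])

```text
clock: 14.57
tool_pos: [0.5375, 0.063, 0.1313]
ee_rot: [-3.142, -0.0, 1.73]
ft_force: [1.8, -0.8, -2.0]
finger_gap: 0.12
grasp_force: 58.4
```

>>> carry_out(targets=[[0,0,-0.001,0,0,0,0],[0,0,0,0,0,0,0]])

```text
clock: 14.73
tool_pos: [0.5374, 0.0629, 0.1322]
ee_rot: [-3.141, -0.0, 1.73]
ft_force: [3.4, 0.8, -3.9]
finger_gap: 0.121
grasp_force: 58.3
```

>>> carry_out(targets=[[0,0,-0.001,0,0,0,0],[0,0,0,0,0,0,0]])

```text
clock: 14.9
tool_pos: [0.5373, 0.0629, 0.1327]
ee_rot: [-3.141, -0.0, 1.73]
ft_force: [3.6, 0.4, -7.3]
finger_gap: 0.122
grasp_force: 58.4
```

>>> carry_out(targets=[[0,0,0,0,0,0,0],[0,0,0,0,0,0,0]])

```text
clock: 15.07
tool_pos: [0.5373, 0.0629, 0.1327]
ee_rot: [-3.141, -0.0, 1.73]
ft_force: [5.1, 0.5, -6.7]
finger_gap: 0.12
grasp_force: 58.4
```

>>> carry_out(targets=[[0,0,-0.0007,0,0,0,0],[0,0,0,0,0,0,0]])

```text
clock: 15.23
tool_pos: [0.5373, 0.0629, 0.1333]
ee_rot: [-3.141, -0.0, 1.73]
ft_force: [4.8, 0.8, -8.4]
finger_gap: 0.118
grasp_force: 58.3
```

>>> carry_out(targets=[[0,0,0,0,0,0,0],[0,0,0,0,0,0,0]])

```text
clock: 15.4
tool_pos: [0.5373, 0.0629, 0.1334]
ee_rot: [-3.141, -0.0, 1.73]
ft_force: [3.9, 0.1, -10.9]
finger_gap: 0.124
grasp_force: 58.3
```

>>> carry_out(targets=[[0,0,-0.0006,0,0,0,0],[0,0,0,0,0,0,0],[0,0,0,0,0,0,0]])

```text
clock: 15.65
tool_pos: [0.5372, 0.0629, 0.1338]
ee_rot: [-3.14, -0.0, 1.73]
ft_force: [4.8, 0.9, -10.4]
finger_gap: 0.116
grasp_force: 58.4
```

>>> carry_out(targets=[[0,0,0,0,0,0,0],[0,0,0,0,0,0,0],[0,0,0,0,0,0,0]])

```text
clock: 15.9
tool_pos: [0.5372, 0.0629, 0.1338]
ee_rot: [-3.141, -0.0, 1.73]
ft_force: [4.6, 0.9, -10.9]
finger_gap: 0.117
grasp_force: 58.4
```

>>> carry_out(targets=[[0,0,0,0,0,0,0],[0,0,0,0,0,0,0],[0,0,0,0,0,0,0]])

```text
clock: 16.15
tool_pos: [0.5372, 0.0629, 0.1338]
ee_rot: [-3.14, -0.0, 1.73]
ft_force: [4.8, 0.7, -11.9]
finger_gap: 0.119
grasp_force: 58.4
```

>>> carry_out(targets=[[0,0,-0.0004,0,0,0,0],[0,0,0,0,0,0,0],[0,0,0,0,0,0,0],[0,0,0,0,0,0,0],[0,0,0,0,0,0,0]])

```text
clock: 16.57
tool_pos: [0.5372, 0.0629, 0.134]
ee_rot: [-3.14, -0.0, 1.73]
ft_force: [5.6, 1.0, -12.8]
finger_gap: 0.116
grasp_force: 58.3
```

>>> carry_out(targets=[[0,0,0,0,0,0,0],[0,0,0,0,0,0,0],[0,0,0,0,0,0,0],[0,0,0,0,0,0,0],[0,0,0,0,0,0,0]])

```text
clock: 16.98
tool_pos: [0.5372, 0.0629, 0.1339]
ee_rot: [-3.14, -0.0, 1.73]
ft_force: [5.1, 0.1, -12.2]
finger_gap: 0.118
grasp_force: 58.3
```

>>> carry_out(targets=[[0,0,0,0,0,0,0],[0,0,0,0,0,0,0],[0,0,0,0,0,0,0],[0,0,0,0,0,0,0],[0,0,0,0,0,0,0]])

```text
clock: 17.4
tool_pos: [0.5372, 0.0629, 0.134]
ee_rot: [-3.14, -0.0, 1.73]
ft_force: [5.7, 1.8, -13.3]
finger_gap: 0.123
grasp_force: 58.3
```

Held at about 12.5 N for a second, so the middle column is held. I'll ease it back down and release.

>>> carry_out(targets=[[0,0,0.001,0,0,0,0],[0,0,0.001,0,0,0,0],[0,0,0.001,0,0,0,0],[0,0,0.001,0,0,0,0],[0,0,0.001,0,0,0,0],[0,0,0,0,0,0,0],[0,0,0,0,0,0,0]])

```text
clock: 17.98
tool_pos: [0.5376, 0.063, 0.1312]
ee_rot: [3.14, 0.0, 1.73]
ft_force: [1.0, 1.0, 1.7]
finger_gap: 0.12
grasp_force: 59.8
```

>>> carry_out(targets=[[0,0,0,0,0,0,0.3],[0,0,0,0,0,0,0.5],[0,0,0,0,0,0,0.5],[0,0,0,0,0,0,0.5],[0,0,-0.02,0,0,0,0.5],[0,0,-0.03,0,0,0,0.5],[0,0,-0.02,0,0,0,0.5],[0,0,0,0,0,0,0.5],[0,0,0,0,0,0,0.5],[0,0,0,0,0,0,0.5]])

```text
clock: 18.82
tool_pos: [0.5372, 0.0629, 0.199]
ee_rot: [-3.14, -0.0, 1.73]
ft_force: [0.5, -0.2, 0.2]
finger_gap: 0.498
grasp_force: 0.0
```

>>> carry_out(targets=[[-0.015,0,0,0,0,0,0.5],[-0.03,0,0,0,0,0,0.5],[-0.02,0,0,0,0,0,0.5],[-0.01,0,0,0,0,0,0.5],[0,0,0,0,0,0,0.5],[0,0,0,0,0,0,0.5],[0,0,0,0,0,0,0.5]])

```text
clock: 19.4
tool_pos: [0.549, -0.0102, 0.1993]
ee_rot: [-3.141, -0.001, 1.73]
ft_force: [-0.4, 0.9, -0.5]
finger_gap: 0.503
grasp_force: 0.0
```

>>> carry_out(targets=[[0,0,0.02,0,0,0,0.5],[0,0,0.03,0,0,0,0.5],[0,0,0.015,0,0,0,0.5],[0,0,0.005,0,0,0,0.5],[0,0,0,0,0,0,0.5],[0,0,0,0,0,0,0.5],[0,0,0,0,0,0,0.5],[0,0,0,0,0,0,0.5]])

```text
clock: 20.07
tool_pos: [0.5501, -0.011, 0.1319]
ee_rot: [3.139, 0.001, 1.73]
ft_force: [0.7, -0.4, 0.4]
finger_gap: 0.502
grasp_force: 0.0
```

>>> carry_out(targets=[[0,0,0,0,0,0,0.3],[0,0,0,0,0,0,0.2],[0,0,0,0,0,0,0],[0,0,0,0,0,0,0],[0,0,0,0,0,0,0],[0,0,0,0,0,0,0],[0,0,0,0,0,0,0],[0,0,0,0,0,0,0]])

```text
clock: 20.73
tool_pos: [0.5495, -0.0112, 0.1305]
ee_rot: [3.141, 0.0, 1.73]
ft_force: [-0.0, -0.3, 4.2]
finger_gap: 0.12
grasp_force: 58.5
```

>>> carry_out(targets=[[0,0,-0.001,0,0,0,0],[0,0,0,0,0,0,0]])

```text
clock: 20.9
tool_pos: [0.5493, -0.0112, 0.1305]
ee_rot: [-3.141, -0.0, 1.73]
ft_force: [0.6, -0.4, -0.3]
finger_gap: 0.121
grasp_force: 58.5
```

>>> carry_out(targets=[[0,0,-0.001,0,0,0,0],[0,0,0,0,0,0,0]])

```text
clock: 21.07
tool_pos: [0.5492, -0.0111, 0.1314]
ee_rot: [-3.141, -0.0, 1.73]
ft_force: [1.6, -0.4, -2.5]
finger_gap: 0.123
grasp_force: 58.4
```

>>> carry_out(targets=[[0,0,-0.001,0,0,0,0],[0,0,0,0,0,0,0]])

```text
clock: 21.23
tool_pos: [0.5492, -0.0111, 0.1327]
ee_rot: [-3.141, -0.0, 1.73]
ft_force: [1.8, -0.4, -2.0]
finger_gap: 0.118
grasp_force: 58.4
```

>>> carry_out(targets=[[0,0,-0.001,0,0,0,0],[0,0,0,0,0,0,0]])

```text
clock: 21.4
tool_pos: [0.5492, -0.0111, 0.134]
ee_rot: [-3.141, -0.0, 1.73]
ft_force: [0.8, -0.2, -2.5]
finger_gap: 0.121
grasp_force: 58.4
```

>>> carry_out(targets=[[0,0,-0.001,0,0,0,0],[0,0,0,0,0,0,0]])

```text
clock: 21.57
tool_pos: [0.5492, -0.0111, 0.1351]
ee_rot: [-3.141, 0.0, 1.73]
ft_force: [0.4, -1.2, -1.5]
finger_gap: 0.119
grasp_force: 58.5
```

>>> carry_out(targets=[[0,0,-0.001,0,0,0,0],[0,0,0,0,0,0,0]])

```text
clock: 21.73
tool_pos: [0.5492, -0.0111, 0.1361]
ee_rot: [-3.141, -0.0, 1.73]
ft_force: [1.1, 0.3, -2.5]
finger_gap: 0.12
grasp_force: 58.4
```

>>> carry_out(targets=[[0,0,-0.001,0,0,0,0],[0,0,0,0,0,0,0],[0,0,0,0,0,0,0]])

```text
clock: 21.98
tool_pos: [0.5492, -0.0111, 0.137]
ee_rot: [-3.141, -0.0, 1.73]
ft_force: [0.8, 0.7, -1.5]
finger_gap: 0.119
grasp_force: 58.5
```

>>> carry_out(targets=[[0,0,-0.001,0,0,0,0],[0,0,0,0,0,0,0],[0,0,0,0,0,0,0]])

```text
clock: 22.23
tool_pos: [0.5493, -0.0111, 0.1379]
ee_rot: [-3.141, -0.0, 1.73]
ft_force: [0.2, -0.1, -2.4]
finger_gap: 0.121
grasp_force: 58.4
```

>>> carry_out(targets=[[0,0,-0.001,0,0,0,0],[0,0,0,0,0,0,0],[0,0,0,0,0,0,0]])

```text
clock: 22.48
tool_pos: [0.5492, -0.0111, 0.1385]
ee_rot: [-3.141, -0.0, 1.73]
ft_force: [1.9, -0.1, -4.7]
finger_gap: 0.119
grasp_force: 58.3
```

>>> carry_out(targets=[[0,0,-0.0007,0,0,0,0],[0,0,0,0,0,0,0],[0,0,0,0,0,0,0]])

```text
clock: 22.73
tool_pos: [0.5492, -0.0111, 0.1391]
ee_rot: [-3.141, -0.0, 1.73]
ft_force: [2.5, -0.7, -8.2]
finger_gap: 0.12
grasp_force: 58.4
```

>>> carry_out(targets=[[0,0,-0.0006,0,0,0,0],[0,0,0,0,0,0,0],[0,0,0,0,0,0,0]])

```text
clock: 22.98
tool_pos: [0.5491, -0.0111, 0.1396]
ee_rot: [-3.141, -0.0, 1.73]
ft_force: [2.0, 0.2, -10.0]
finger_gap: 0.117
grasp_force: 58.3
```

>>> carry_out(targets=[[0,0,-0.0005,0,0,0,0],[0,0,0,0,0,0,0],[0,0,0,0,0,0,0]])

```text
clock: 23.23
tool_pos: [0.5491, -0.0111, 0.1401]
ee_rot: [-3.141, -0.0, 1.73]
ft_force: [2.7, -0.5, -12.5]
finger_gap: 0.116
grasp_force: 58.3
```

>>> carry_out(targets=[[0,0,0,0,0,0,0],[0,0,0,0,0,0,0],[0,0,0,0,0,0,0],[0,0,0,0,0,0,0]])

```text
clock: 23.57
tool_pos: [0.5491, -0.0111, 0.1404]
ee_rot: [-3.141, -0.0, 1.73]
ft_force: [2.9, -0.5, -13.6]
finger_gap: 0.124
grasp_force: 58.3
```

>>> carry_out(targets=[[0,0,0,0,0,0,0],[0,0,0,0,0,0,0]])

```text
clock: 23.73
tool_pos: [0.5491, -0.0111, 0.1405]
ee_rot: [-3.141, -0.0, 1.73]
ft_force: [2.4, -0.3, -13.4]
finger_gap: 0.119
grasp_force: 58.3
```

>>> carry_out(targets=[[0,0,0.0001,0,0,0,0],[0,0,0,0,0,0,0],[0,0,0,0,0,0,0],[0,0,0,0,0,0,0],[0,0,0,0,0,0,0],[0,0,0,0,0,0,0],[0,0,0,0,0,0,0],[0,0,0,0,0,0,0],[0,0,0,0,0,0,0],[0,0,0,0,0,0,0],[0,0,0,0,0,0,0]])

```text
clock: 24.65
tool_pos: [0.5492, -0.0111, 0.1406]
ee_rot: [-3.141, -0.0, 1.73]
ft_force: [0.2, -0.5, -14.0]
finger_gap: 0.116
grasp_force: 58.2
```

>>> carry_out(targets=[[0,0,0.001,0,0,0,0],[0,0,0.001,0,0,0,0],[0,0,0.001,0,0,0,0],[0,0,0.001,0,0,0,0],[0,0,0.001,0,0,0,0],[0,0,0.001,0,0,0,0],[0,0,0.001,0,0,0,0],[0,0,0.001,0,0,0,0],[0,0,0,0,0,0,0],[0,0,0,0,0,0,0]])

```text
clock: 25.48
tool_pos: [0.5498, -0.0111, 0.1334]
ee_rot: [3.14, 0.0, 1.73]
ft_force: [-1.9, -0.7, 1.7]
finger_gap: 0.122
grasp_force: 60.2
```

>>> carry_out(targets=[[0,0,0,0,0,0,0.3],[0,0,0,0,0,0,0.5],[0,0,0,0,0,0,0.5],[0,0,0,0,0,0,0.5],[0,0,-0.02,0,0,0,0.5],[0,0,-0.03,0,0,0,0.5],[0,0,-0.04,0,0,0,0.5],[0,0,-0.04,0,0,0,0.5],[0,0,-0.04,0,0,0,0.5],[0,0,0,0,0,0,0.5],[0,0,0,0,0,0,0.5],[0,0,0,0,0,0,0.5]])

```text
clock: 26.48
tool_pos: [0.5495, -0.0111, 0.3022]
ee_rot: [3.142, -0.0, 1.73]
ft_force: [-0.0, 0.3, -1.1]
finger_gap: 0.501
grasp_force: 0.0
```

```bash
python3 - <<'E'
from h import *
print(state()["tool_pos"])
u=camera("side")
cv2.imwrite("pics/g5.png",cv2.convertScaleAbs(cv2.resize(cv2.cvtColor(u[120:360,180:460],cv2.COLOR_RGB2BGR),(700,600),interpolation=2),alpha=1.5,beta=15))
E
```

```text
[ 0.5494548  -0.01108812  0.30218899]
```

View pics/g5.png

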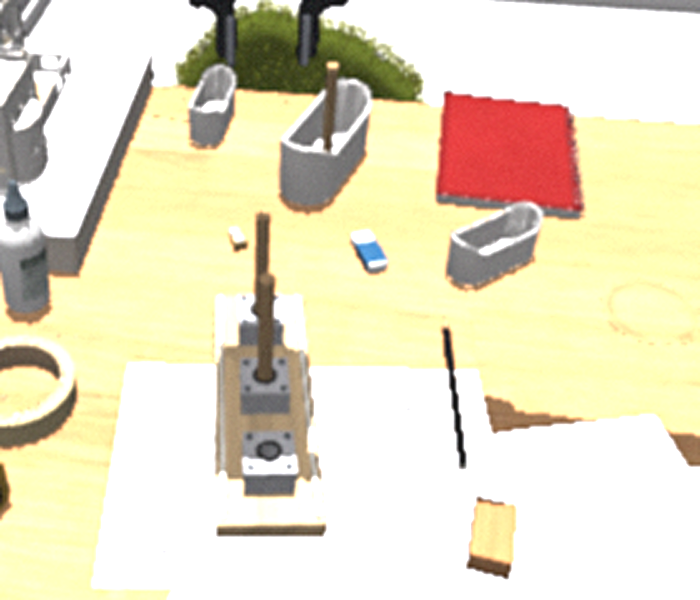

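The middle and right columns are standing at (265,325) and (262,260), the left collar at (268,450) is empty, and the loose column stands in the large pot at (330,105). The other things on the desk are where they were and the gripper is clear, so I'll hand in.

```bash
python3 -c "
from cell import *
print(hand_in())"
```

```text
the job is handed in; nothing more can be done
None
```

The left column was the loose one and now stands in the large white pot; the middle and right columns held at about 12–14 N for a second and still stand, nothing else on the desk looks moved, and the job is handed in at about 26.5 s.

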